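# Load a well plate under the optics bridge of a plate reader and start the reading

### The arm

A 6-joint arm with a two-finger parallel gripper is mounted at the origin on the work surface. World frame = base frame: x ahead of the robot, y to its left, z up, the work surface at z = 0. Lengths are in m, angles in degrees, forces in N, time in s.
With the tool pointing down it reaches from about 0.375 to 0.9 m from the base axis. Payload 3.1 kg.
Tool frame: the origin (TCP) lies at the very end of the fingers, on their centre line; the grasp point (between the pads) lies behind it (bot.grip_depth is the z of the grasp point in the tool frame, in m); z points along the fingers, y is the direction in which the jaws open and shut (so a half turn about z gives the same grasp; the last joint's range is limited). The gripper opens to 87 mm and grips with 3 to 60 N. Pads are 19 mm wide; open, the fingers measure 117 mm over their backs; the gripper's body (75 mm by 190 mm) begins 51 mm behind the grasp point.
Start: joints at [-80.071, 30.224, 82.088, -0, 67.689, -10.227], TCP at [0.215, -0.587, 0.223] pointing down, gripper open.
Joint ranges: [-176.69, 176.69], [-43.24, 126.21], [12.49, 139.97], [-82, 262], [0, 151.66], [-163.58, 163.58]. Speed limits (degrees/s): [159.86, 159.86, 180, 180, 180, 180].

### API

Orientations are given as a 3x3 rotation matrix whose columns are the frame's x, y, z axes.
In Python, from rig import bot, vision gives the robot as it stands. The module is installed in compiled form; this text tells all that it offers.
- The arm moves only by the shell command python3 -m jog 'ROWS'. ROWS is JSON, a list of rows, each a list of 3 entries, a list of its own where there are three numbers: the shift along the tool's x, y, z in mm, then the turn, a rotation vector about the tool's x, y, z in degrees, then the closure, from 0 (fully open) to 1 (shut). In form: [[[dx, dy, dz], [wx, wy, wz], fingers], ...]. A call has 1 to 12 rows; each row is the pose to reach, as a shift and turn from the pose commanded when the call began, along the tool's axes at that moment; what a row does not reach only later rows make up. A row lasts 1/12 s, in which the tool goes at most 41.7 mm and 7.16 degrees, less where a joint would pass 70% of its speed; a pose out of reach is approached as far as the arm can. A call with a gripper value outside its range is refused whole. The fingers move at their own pace and stop on an object; the grip force is fixed at half the most. Time passes only in rows, so rows that repeat a pose let the fingers close. It gives the time, the measured TCP pose, the force and the opening at its end, in the units of the state.
- bot.read_state(): the state, without advancing time (a new reading comes with each control period).
- vision.capture(name): name is "scene" or "top" or "wrist"; returns the picture (384x512x3 uint8, red, green, blue); there is no depth.
- vision.camera_info(name): a dict with "intrinsics" (3x3 intrinsics, pixels), "camera_from_world" (4x4, takes a point from world to camera coordinates); the wrist camera has in their place "mount" (4x4, takes a point from camera to tool coordinates, whose origin is the TCP and whose axes are the flange's). Camera axes: x right, y up, looking along -z (the intrinsics and any distortion apply to the point x, -y, -z); pixel columns grow to the right and rows downward; lengths in m; the calibration is good to about 2 mm. A picture is of the moment at which its call begins: read the wrist's pose just before it. camera_info takes no time and is no camera call.
- bot.hand_in(): hands the job in, once; it reports no verdict.
The state is a dict: "time_s": time; "joint_positions": joint angles; "qvel": joint speeds; "tau": joint torques, N m; "position": TCP position; "tcp_rot": TCP orientation; "force": force on the tool from outside, world axes, zero at the start; "moment": the same for the moment, N m; "opening": opening from 0.0 (shut) to 1.0 (fully open).
Only numpy, scipy, OpenCV 4.12 (cv2) and the standard library are available. Lean on these libraries where they do the work, as an engineer would, in place of code of your own. Each camera call takes 0.05 s, during which the arm holds its last target. There are 200 camera calls.

### The job

Load the white 96-well plate into the plate reader: push it with the fingertips so that it slides flat along the bed and in under the low optics bridge until it is fully home against the end stop, never lifting or tipping it. Then press the green start key all the way down and let it come up again. Do not knock the bridge, and leave the beaker, bottle, dish and marker where they are.

Things in the scene. Friction and masses are not known exactly. Their poses are not given: they have to be found in the camera images.
- reader: Manual-feed plate reader, fixed to the bench. Origin on the bench under the centre of a plate that is home; plates slide in along its +y, x across the bed, z up. Dark flat bed: top 24 mm above the origin, x -85 to 85, y -285 to 95 mm, open and without walls at the loading end (y below -70). Housing (white, screen on top): x -148 to -62, y -57 to 93, top 75 mm above the bench.
- mouth (a point): Middle of the mouth of the plate lane, on the bed (24 mm above the bench) at reader y = -66 mm; axes as the reader's. Two guide rails, 8 mm high, are 120 mm apart here and converge to 88 mm at reader y = -30 mm; from there they run straight to the end stop.
- end_stop (a point): Middle of the end stop's face, on the bed at reader y = +64 mm; the stop is a metal bar 12 mm high across the lane, met by the plate's leading edge; axes as the reader's.
- bridge: Fixed blue-grey optics bridge across the bed, from the housing to an outer pillar (x 58 to 80 mm). Origin: centre of its underside, 43.4 mm above the bench, right above the reader's origin; axes as the reader's. The beam is 44 mm deep (y -22 to 22), 28 mm thick, its top 71.4 mm above the bench (pillar 56 mm deep, same height). It clears a flat plate by 5 mm.
- plate: Empty white 96-well plate, 127.8 mm long (its y), 85.5 wide (its x), 14.4 high, 40 to 90 g, loose, flat on the loading end of the bed, off the lane's middle by up to 15 mm and skewed up to 0.2 rad. Origin: centre of its underside; its +y end leads. Home: origin 24 mm above the reader's origin, leading edge on the stop, trailing edge 42 mm short of the bridge.
- start_key_top (a point): Centre of the top of the green start key, a round spring push key 21 mm across that stands 8 mm proud of the top of the housing at reader x = -106, y = -14 mm; it is pressed straight down.
- start_key (a joint): Travel of the start key: 0 up, 0.005 m fully down (about 4 N); it springs back.
- beaker: Glass beaker, 68 mm across, 85 mm high, beyond the end stop of the reader; origin at the centre of its underside.
- reagent: Amber glass bottle with a white cap, 52 mm across, 95 mm high, beyond the end stop; origin at the centre of its underside.
- dish: Clear lidded culture dish, 94 mm across, 16 mm high, on the bench beside the reader's outer pillar; origin at the centre of its underside.
- marker: White marker pen with a blue cap, 128 mm long (its y), 16 mm thick, lying on the bench beside the loading end; origin on its underside near the middle.
Mind the look-alikes: they are no part of the job. Leave any orange or red look-alike of the plate alone.

How it is judged (in metres and radians):
On the way, in this order (a step that is already met when the one before it is completed fails the run):
1. the plate lies flat and home under the bridge, against the end stop (y of plate in the frame of reader between -0.003 and 0.003 m and x of plate in the frame of reader between -0.004 and 0.004 m and z of plate in the frame of reader between 0.021 and 0.0265 m and angle between the y axis of plate and the y axis of reader, either way round below 0.05 rad and linear speed of plate below 0.02 m/s), for 0.2 s.
2. then the start key is pressed down (value of joint start_key above 0.004 m and y of plate in the frame of reader between -0.003 and 0.003 m and x of plate in the frame of reader between -0.004 and 0.004 m and z of plate in the frame of reader between 0.021 and 0.0265 m and angle between the y axis of plate and the y axis of reader, either way round below 0.05 rad), for 0.05 s.
At the end, for the whole second after the job is handed in: The plate rests flat on the bed under the bridge, home within 3 mm of touching the end stop, square within 3 degrees, still; the start key, pressed at least 4 of its 5 mm after the plate was home, is up again (y of plate in the frame of reader between -0.003 and 0.003 m and x of plate in the frame of reader between -0.004 and 0.004 m and z of plate in the frame of reader between 0.021 and 0.0265 m and angle between the y axis of plate and the y axis of reader, either way round below 0.05 rad and linear speed of plate below 0.01 m/s and angle between plate's own z axis and vertical below 0.03 rad and value of joint start_key below 0.001 m).
It fails at once if the plate is tipped more than 5 degrees, lifted more than 6 mm off the bed, or leaves the bed (angle between plate's own z axis and vertical above 0.09 rad or z of plate in the frame of reader above 0.03 m or z of plate in the frame of reader below 0.018 m).
It fails at once if the plate is pushed with the arm or the gripper's body instead of the fingers (contact force between the arm and plate above 3 N).
It fails at once if the robot knocks the bridge with more than 10 N (contact force between any of the arm, the fingers and bridge above 10 N).
It fails at once if the start key is pressed before the plate is under the bridge and home (value of joint start_key above 0.003 m and y of plate in the frame of reader below -0.006 m).
It fails at once if a bystander is moved more than 15 mm (distance of any of beaker, reagent, dish, marker from where it was at the start of the episode above 0.015 m).
It also fails if it takes over 51 s, if anything falls off the work surface, if the arm or the gripper's body presses on something with over 40 N, if the wrist force passes 120 N, or if a joint passes its speed limit or range.

## Working session

There is one attempt and no reset: what is moved stays moved. The work goes in short steps, Python scripts to look and compute and a shell command to move; the robot and the scene stay as the last step left them, time stands still between calls to the robot, and variables do not carry over. Pictures are saved under pics/ and viewed, about 8 in all and at most 12, crops included, and the job is handed in when it is done.

```bash
mkdir -p pics
python3 - <<'E'
from rig import bot, vision
import cv2, numpy as np
for n in("scene","top"):
    im=vision.capture(n); cv2.imwrite(f"pics/{n}0.png",im[:,:,::-1]); i=vision.camera_info(n)
    print(n,np.round(i["intrinsics"],2).tolist(),np.round(i["camera_from_world"],4).tolist(),[k for k in i])
i=vision.camera_info("wrist");print({k:np.round(v,4).tolist() if not isinstance(v,str) else v for k,v in i.items()})
s=bot.read_state();print(s,bot.grip_depth)
E
```

```text
scene [[379.5, 0.0, 258.59], [0.0, 379.5, 196.35], [0.0, 0.0, 1.0]] [[-0.2993, 0.9541, 0.0138, 0.1344], [-0.7859, -0.2546, 0.5635, 0.3719], [0.5412, 0.1578, 0.826, -1.1786], [0.0, 0.0, 0.0, 1.0]] ['intrinsics', 'camera_from_world']
top [[349.04, 0.0, 257.2], [0.0, 349.04, 186.79], [0.0, 0.0, 1.0]] [[0.0213, -0.9994, 0.0262, 0.0003], [0.9858, 0.0253, 0.1662, -0.5239], [-0.1668, 0.0222, 0.9857, -0.7771], [0.0, 0.0, 0.0, 1.0]] ['intrinsics', 'camera_from_world']
{'intrinsics': [[283.1767, 0.0, 261.0278], [0.0, 283.1767, 192.71], [0.0, 0.0, 1.0]], 'mount': [[0.0003, 0.9631, 0.269, 0.0743], [1.0, -0.0004, 0.0003, -0.0005], [0.0004, 0.269, -0.9631, -0.1623], [0.0, 0.0, 0.0, 1.0]]}
{'time_s': 0.1, 'joint_positions': array([-8.00708890e+01,  3.02724902e+01,  8.21509784e+01, -1.09342514e-03,
        6.76917061e+01, -1.02285235e+01]), 'qvel': array([-0.02638534, -0.14790926, -0.17437242, -0.03349781, -0.02293153,
        0.09087655]), 'tau': array([-2.66218003e-04, -4.40987384e+01, -1.77151036e+01,  6.34164736e-02,
        5.33973263e-02, -5.13895964e-05]), 'position': array([ 0.21526675, -0.58602379,  0.22167111]), 'tcp_rot': array([[ 9.38745645e-01,  3.44610622e-01, -3.64004961e-04],
       [ 3.44610647e-01, -9.38743625e-01,  1.97702318e-03],
       [ 3.39595852e-04, -1.98136188e-03, -9.99997979e-01]]), 'force': array([0.2772068 , 0.94296825, 0.1324055 ]), 'moment': array([-0.045585  ,  0.01034061,  0.02316619]), 'opening': 0.9990001376945353} -0.0187
```

View pics/scene0.png

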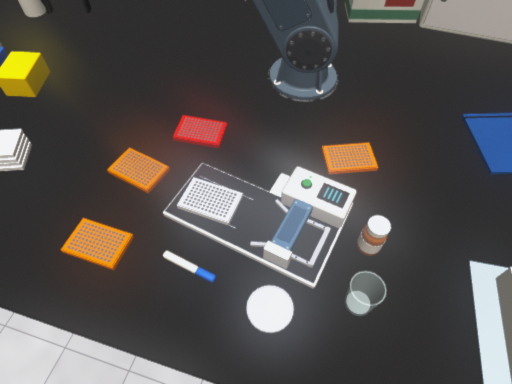

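View pics/top0.png

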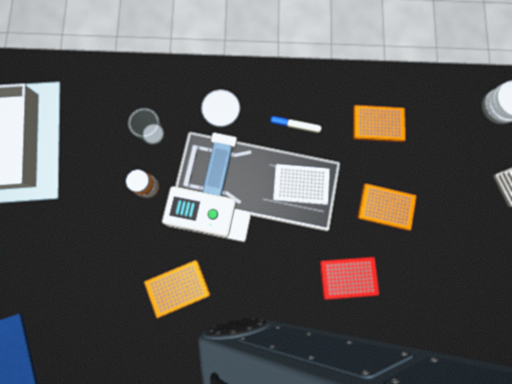

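The scene view shows the white plate on the bed's loading end (210,200), the bridge at (293,228), the green key at (307,184) and the marker at (190,266). In the top view the plate is at (302,184), the key at (213,214) and the bridge at (218,168). Next: coarse localisation.

```bash
cat > h.py <<'E'
from rig import bot, vision
import cv2, numpy as np
def cam(n):
    """K, R (cam->world), centre"""
    i=vision.camera_info(n)
    if n=="wrist":
        s=bot.read_state(); T=np.eye(4); T[:3,:3]=s["tcp_rot"]; T[:3,3]=s["position"]; M=T@i["mount"]
    else: M=np.linalg.inv(i["camera_from_world"])
    return i["intrinsics"],M[:3,:3],M[:3,3]
def rays(c,uv):
    K,R,o=c; uv=np.atleast_2d(uv).astype(float)
    p=np.c_[uv,np.ones(len(uv))]@np.linalg.inv(K).T
    return (p*[1,-1,-1])@R.T
def plane(c,uv,z):
    d=rays(c,uv); return c[2]+d*((z-c[2][2])/d[:,2])[:,None]
def proj(c,P):
    K,R,o=c; q=(np.atleast_2d(P)-o)@R*[1,-1,-1]; q=q@K.T; return q[:,:2]/q[:,2:]
def tri(c1,u1,c2,u2):
    d1,d2=rays(c1,u1)[0],rays(c2,u2)[0]
    s=np.linalg.lstsq(np.c_[d1,-d2],c2[2]-c1[2],rcond=None)[0]
    a,b=c1[2]+s[0]*d1,c2[2]+s[1]*d2; return (a+b)/2,np.linalg.norm(a-b)
def hsv(im): return cv2.cvtColor(im,cv2.COLOR_RGB2HSV)
def blob(m,near=None,amin=20):
    n,l,st,ce=cv2.connectedComponentsWithStats(m.astype(np.uint8))
    ok=[i for i in range(1,n) if st[i,4]>=amin]
    k=min(ok,key=lambda i:np.hypot(*(ce[i]-near))) if near is not None else max(ok,key=lambda i:st[i,4])
    return l==k,ce[k],st[k]
E
python3 - <<'E'
from h import *
g={};pl={}
for n,near in(("scene",(210,200)),("top",(302,184))):
    im=cv2.imread(f"pics/{n}0.png")[:,:,::-1].copy(); h=hsv(im)
    m,c,s=blob((h[...,0]>40)&(h[...,0]<85)&(h[...,1]>120)&(h[...,2]>60),(307,184) if n=="scene" else (213,214)); g[n]=c;print(n,"key",c,s)
    w=(h[...,1]<50)&(h[...,2]>140); w=cv2.morphologyEx(w.astype(np.uint8),cv2.MORPH_CLOSE,np.ones((5,5))); w=cv2.morphologyEx(w,cv2.MORPH_OPEN,np.ones((9,9)))
    m,c,s=blob(w,near); r=cv2.minAreaRect(np.argwhere(m)[:,::-1].astype(np.float32)); pl[n]=r; print("plate",r)
    P=plane(cam(n),cv2.boxPoints(r),.0384);print(P.round(4).tolist(),P.mean(0).round(4))
ct,cs=cam("top"),cam("scene")
print("key",tri(ct,g["top"],cs,g["scene"]))
print("plate",tri(ct,pl["top"][0],cs,pl["scene"][0]))
for uv in((339,163),(329,230),(190,133)): print(uv,plane(ct,uv,.024).round(4))
for uv in((203,166),(165,212),(318,277)): print(uv,plane(cs,uv,.024).round(4))
E
```

```text
Traceback (most recent call last):
  File "h.py", line 26, in blob
    k=min(ok,key=lambda i:np.hypot(*(ce[i]-near))) if near is not None else max(ok,key=lambda i:st[i,4])
      ~~~^^^^^^^^^^^^^^^^^^^^^^^^^^^^^^^^^^^^^^^^^
ValueError: min() iterable argument is empty
```

```bash
cat > m1.py <<'E'
from h import *
g={};pl={}
for n,near in(("scene",(210,200)),("top",(302,184))):
    im=cv2.imread(f"pics/{n}0.png")[:,:,::-1].copy(); h=hsv(im); q=im.astype(int)
    m,c,s=blob(q[...,1]-np.maximum(q[...,0],q[...,2])>35,(307,184) if n=="scene" else (213,214),8); g[n]=c;print(n,"key",c,s)
    w=(h[...,1]<50)&(h[...,2]>140); w=cv2.morphologyEx(w.astype(np.uint8),cv2.MORPH_CLOSE,np.ones((5,5))); w=cv2.morphologyEx(w,cv2.MORPH_OPEN,np.ones((9,9)))
    m,c,s=blob(w,near); r=cv2.minAreaRect(np.argwhere(m)[:,::-1].astype(np.float32)); pl[n]=r; print("plate",r)
    P=plane(cam(n),cv2.boxPoints(r),.0384);print(P.round(4).tolist(),P.mean(0).round(4))
ct,cs=cam("top"),cam("scene")
print("key",tri(ct,g["top"],cs,g["scene"]))
print("plate",tri(ct,pl["top"][0],cs,pl["scene"][0]))
for uv in((339,163),(329,230),(190,133)): print(uv,plane(ct,uv,.024).round(4))
for uv in((203,166),(165,212),(318,277)): print(uv,plane(cs,uv,.024).round(4))
E
python3 m1.py
```

```text
scene key [306.5        182.20833333] [303 179   8   7  48]
plate ((207.77664184570312, 198.83624267578125), (60.81486892700195, 37.47008514404297), 21.501436233520508)
[[0.5791, -0.1639, 0.0384], [0.4772, -0.1746, 0.0384], [0.4972, -0.0236, 0.0384], [0.5943, -0.0223, 0.0384]] [ 0.5369 -0.0961  0.0384]
top key [212.18571429 213.74285714] [208 209   9  10  70]
plate ((304.0965881347656, 186.34140014648438), (62.03497314453125, 42.02101516723633), 4.763641834259033)
[[0.4829, -0.0219, 0.0384], [0.5841, -0.0288, 0.0384], [0.5755, -0.1778, 0.0384], [0.4742, -0.1679, 0.0384]] [ 0.5291 -0.0991  0.0384]
key (array([0.45450698, 0.11213491, 0.0807131 ]), np.float64(0.0011664103654881902))
plate (array([ 0.5307349 , -0.10020701,  0.02490942]), np.float64(0.0019000817615914137))
(339, 163) [[ 0.5915 -0.1873  0.024 ]]
(329, 230) [[ 0.4275 -0.1605  0.024 ]]
(190, 133) [[0.6571 0.1804 0.024 ]]
(203, 166) [[ 0.4422 -0.1473  0.024 ]]
(165, 212) [[ 0.5938 -0.1788  0.024 ]]
(318, 277) [[0.641  0.1882 0.024 ]]
```

```bash
python3 -m jog '[[[258,-247,-14],[0,0,0],0.3],[[258,-247,-14],[0,0,0],0.3],[[258,-247,-14],[0,0,0],0.3],[[258,-247,-14],[0,0,0],0.3],[[258,-247,-14],[0,0,0],0.3],[[258,-247,-14],[0,0,0],0.3],[[258,-247,-14],[0,0,0],0.3],[[258,-247,-14],[0,0,0],0.3],[[258,-247,-14],[0,0,0],0.3],[[258,-247,-14],[0,0,0],0.3]]'
python3 -m jog '[[[258,-247,-14],[0,0,-60],0.3],[[258,-247,-14],[0,0,-60],0.3],[[258,-247,-14],[0,0,-60],0.3],[[258,-247,-14],[0,0,-60],0.3],[[258,-247,-14],[0,0,-60],0.3],[[258,-247,-14],[0,0,-60],0.3],[[258,-247,-14],[0,0,-60],0.3],[[258,-247,-14],[0,0,-60],0.3],[[258,-247,-14],[0,0,-60],0.3],[[258,-247,-14],[0,0,-60],0.3],[[258,-247,-14],[0,0,-60],0.3],[[258,-247,-14],[0,0,-60],0.3]]'
python3 - <<'E'
from h import *
c=cam("wrist"); im=vision.capture("wrist"); cv2.imwrite("pics/w1.png",im[:,:,::-1]); np.savez("w1.npz",K=c[0],R=c[1],o=c[2])
E
```

```text
time_s: 0.93
position: [0.373, -0.2607, 0.2364]
tcp_rot: [[0.937, 0.349, -0.001], [0.349, -0.937, 0.003], [0.0, -0.004, -1.0]]
force: [0.8, -0.0, -0.9]
opening: 0.702
time_s: 1.93
position: [0.5291, 0.054, 0.25]
tcp_rot: [[0.172, 0.985, -0.001], [0.985, -0.172, -0.001], [-0.001, -0.001, -1.0]]
force: [0.2, -0.7, -0.2]
opening: 0.702
```

View pics/w1.png

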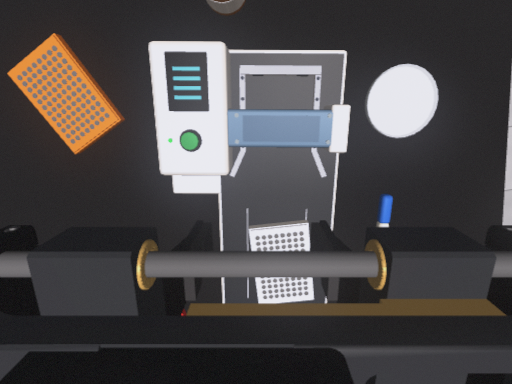

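The first wrist view shows the key at (190,141), the bed's far corner at (343,52), the bridge at (285,128) and the plate partly behind the gripper at (283,262). I'll back up 130 mm so the plate is clear.

```bash
python3 -m jog '[[[-130,0,0],[0,0,0],0.3],[[-130,0,0],[0,0,0],0.3],[[-130,0,0],[0,0,0],0.3],[[-130,0,0],[0,0,0],0.3],[[-130,0,0],[0,0,0],0.3],[[-130,0,0],[0,0,0],0.3]]'
python3 - <<'E'
from h import *
c=cam("wrist"); im=vision.capture("wrist"); cv2.imwrite("pics/w2.png",im[:,:,::-1]); np.savez("w2.npz",K=c[0],R=c[1],o=c[2])
E
```

```text
time_s: 2.48
position: [0.5066, -0.0743, 0.2505]
tcp_rot: [[0.175, 0.985, -0.0], [0.985, -0.175, 0.001], [0.001, -0.001, -1.0]]
force: [-0.0, 0.2, 0.2]
opening: 0.697
```

View pics/w2.png

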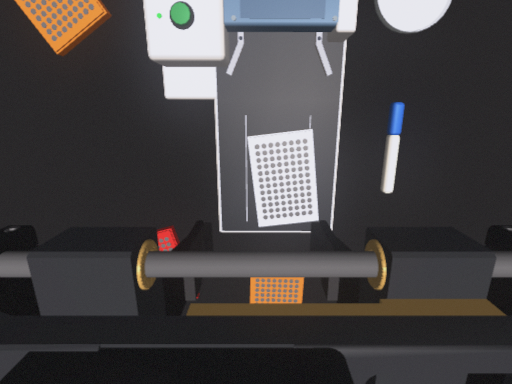

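```bash
cat > m2.py <<'E'
from h import *
def load(n):
    d=np.load(n+".npz"); return (d["K"],d["R"],d["o"]),cv2.imread(f"pics/{n}.png")[:,:,::-1].copy()
def peaks(im,rows=None,cols=None,lo=0,hi=0):
    g=im.astype(float).sum(2)/3; P=[]
    for k in (rows if rows is not None else cols):
        v=g[k,lo:hi] if rows is not None else g[lo:hi,k]
        w=np.clip(v-np.median(v)-25,0,None)
        i=int(w.argmax()); 
        if w[i]<40: continue
        a=max(i-3,0); ww=w[a:i+4]; p=lo+a+(ww*np.arange(len(ww))).sum()/ww.sum()
        P.append((p,k) if rows is not None else (k,p))
    return np.array(P)
def line(c,P,z):
    Q=plane(c,P,z)[:,:2].astype(np.float32)
    vx,vy,x,y=cv2.fitLine(Q,cv2.DIST_HUBER,0,.001,.001).ravel(); n=np.array([-vy,vx]); 
    return np.array([vx,vy]),np.array([x,y]),np.abs((Q-[x,y])@n).mean()
def X(l,m):
    s=np.linalg.solve(np.c_[l[0],-m[0]],m[1]-l[1]); return l[1]+s[0]*l[0]
if __name__=="__main__":
    c,im=load("w2"); c1,im1=load("w1"); z=.024
    R=line(c,peaks(im,rows=range(50,225,3),lo=325,hi=352),z); L=line(c,peaks(im,rows=range(115,225,3),lo=208,hi=232),z)
    B=line(c,peaks(im,cols=range(228,328,3),lo=222,hi=240),z)
    R1=line(c1,peaks(im1,rows=range(170,225,3),lo=325,hi=350),z); T1=line(c1,peaks(im1,cols=range(240,336,3),lo=42,hi=60),z)
    for n,l in zip("R L B R1 T1".split(),(R,L,B,R1,T1)): print(n,l[1].round(4),np.degrees(np.arctan2(l[0][1],l[0][0])).round(2),"res",l[2].round(5))
    print("corners BR,BL,TR",X(R,B),X(L,B),X(R1,T1))
    q=[]
    for cc,i,near in((c,im,(180,12)),(c1,im1,(190,141))):
        ii=i.astype(int); m,ce,s=blob(ii[...,1]-np.maximum(ii[...,0],ii[...,2])>30,near,30); q.append(ce); print("key px",ce,s,plane(cc,ce,.083))
    print("key tri",tri(c,q[0],c1,q[1]))
    w=(im.min(2)>120).astype(np.uint8); w[:,:240]=0; w[:,330:]=0; w[229:]=0; w[:125]=0
    w=cv2.morphologyEx(w,cv2.MORPH_OPEN,np.ones((3,3))); m,ce,s=blob(w)
    h=cv2.convexHull(np.argwhere(m)[:,::-1].astype(np.int32)); a=cv2.approxPolyDP(h,6,True)[:,0]; print("plate px",a.tolist(),cv2.minAreaRect(h))
    r=plane(c,cv2.boxPoints(cv2.minAreaRect(h)),.0384);p=plane(c,a,.0384); print(p.round(4).tolist(),p.mean(0),r.round(4).tolist(),r.mean(0))
E
python3 m2.py
```

```text
R [ 0.6141 -0.0614] 79.73 res 0.00011
L [ 0.4477 -0.065 ] 79.75 res 8e-05
B [ 0.4922 -0.1611] -3.12 res 0.00516
R1 [ 0.625  -0.0011] 79.81 res 1e-04
T1 [0.5883 0.1953] -10.06 res 3e-05
corners BR,BL,TR [ 0.59499735 -0.16667187] [ 0.43094486 -0.1577206 ] [0.65809625 0.1829592 ]
key px [179.8265896   12.89017341] [170   2  20  22 346] [[0.45511541 0.11178814 0.083     ]]
key px [188.86290323 140.49596774] [180 132  18  18 248] [[0.4552     0.11217369 0.083     ]]
key tri (array([0.45492711, 0.1121285 , 0.08200004]), np.float64(1.630266252437866e-05))
plate px [[318, 220], [258, 226], [245, 136], [313, 130]] ((283.51220703125, 177.60977172851562), (92.98335266113281, 69.1301498413086), 83.6598129272461)
[[0.5738, -0.1572, 0.0384], [0.4888, -0.1514, 0.0384], [0.4945, -0.0248, 0.0384], [0.5825, -0.0327, 0.0384]] [ 0.53487134 -0.09150969  0.0384    ] [[0.4934, -0.0236, 0.0384], [0.5825, -0.0296, 0.0384], [0.5807, -0.1584, 0.0384], [0.4832, -0.1529, 0.0384]] [ 0.53494537 -0.09112946  0.0384    ]
```

```bash
python3 -m jog '[[[-9,107,60],[0,0,78],0.3],[[-9,107,60],[0,0,78],0.3],[[-9,107,60],[0,0,78],0.3],[[-9,107,60],[0,0,78],0.3],[[-9,107,60],[0,0,78],0.3],[[-9,107,60],[0,0,78],0.3],[[-9,107,60],[0,0,78],0.3],[[-9,107,60],[0,0,78],0.3],[[-9,107,60],[0,0,78],0.3],[[-9,107,60],[0,0,78],0.3],[[-9,107,60],[0,0,78],0.3],[[-9,107,60],[0,0,78],0.3]]'
python3 -m jog '[[[0,0,0],[0,0,6],0.3],[[0,0,0],[0,0,12],0.3],[[0,0,0],[0,0,12],0.3],[[0,0,0],[0,0,12],0.3]]'
cat > rp.py <<'E'
from h import *
O=np.array([.5618,.1070]); a=np.radians(-10.24); xh=np.array([np.cos(a),np.sin(a)]); yh=np.array([-np.sin(a),np.cos(a)])
def rd(p): d=np.asarray(p)[...,:2]-O; return np.stack([d@xh,d@yh],-1)*1000
if __name__=="__main__":
    s=bot.read_state(); R=s["tcp_rot"]; yaw=np.degrees(np.arctan2(R[1,0],R[0,0]))
    print("t",round(s["time_s"],2),"reader mm",rd(s["position"]).round(1),"z",round(s["position"][2]*1000,1),"yaw rel",round(yaw+10.24,2),"F reader",(np.array([xh,yh])@s["force"][:2]).round(1),s["force"][2].round(1))
E
python3 rp.py
```

```text
time_s: 3.53
position: [0.6112, -0.0985, 0.1904]
tcp_rot: [[0.999, 0.038, -0.0], [0.038, -0.999, 0.0], [-0.0, -0.0, -1.0]]
force: [-0.8, -0.1, -0.3]
opening: 0.697
time_s: 3.87
position: [0.6112, -0.0993, 0.1905]
tcp_rot: [[0.986, -0.165, -0.0], [-0.165, -0.986, 0.0], [-0.0, -0.0, -1.0]]
force: [0.4, -0.2, -0.7]
opening: 0.699
t 3.87 reader mm [  85.3 -194.3] z 190.5 yaw rel 0.73 F reader [ 0.4 -0.1] -0.7
```

```bash
python3 -m jog '[[[0,0,40],[0,0,0.6],0.3],[[0,0,80],[0,0,0.6],0.3],[[0,0,120],[0,0,0.6],0.3],[[0,0,145],[0,0,0.6],0.3],[[0,0,155],[0,0,0.6],0.3],[[0,0,162],[0,0,0.6],0.3],[[0,0,162],[0,0,0.6],0.3],[[0,0,162],[0,0,0.6],0.3]]'
python3 rp.py
python3 -m jog '[[[-6,0,0],[0,0,0],0.3],[[-10,0,0],[0,0,0],0.3],[[-13,0,0],[0,0,0],0.3],[[-16,0,0],[0,0,0],0.3],[[-19,0,0],[0,0,0],0.3],[[-22,0,0],[0,0,0],0.3],[[-25,0,0],[0,0,0],0.3],[[-27,0,0],[0,0,0],0.3],[[-29,0,0],[0,0,0],0.3],[[-31,0,0],[0,0,0],0.3],[[-33,0,0],[0,0,0],0.3],[[-33,0,0],[0,0,0],0.3]]'
python3 rp.py
python3 - <<'E'
from h import *
c=cam("top"); im=vision.capture("top"); cv2.imwrite("pics/t2.png",cv2.resize(im[100:260,150:370,::-1],None,fx=3,fy=3))
E
```

```text
time_s: 4.53
position: [0.6125, -0.1006, 0.0298]
tcp_rot: [[0.984, -0.18, 0.002], [-0.18, -0.984, -0.001], [0.003, 0.0, -1.0]]
force: [0.0, 0.6, 0.4]
opening: 0.703
t 4.53 reader mm [  86.8 -195.3] z 29.8 yaw rel -0.14 F reader [-0.1  0.6] 0.4
time_s: 5.53
position: [0.5781, -0.0942, 0.0284]
tcp_rot: [[0.983, -0.181, -0.001], [-0.181, -0.983, 0.0], [-0.001, -0.0, -1.0]]
force: [0.2, 0.5, -0.4]
opening: 0.701
t 5.53 reader mm [  51.9 -195.1] z 28.4 yaw rel -0.2 F reader [0.1 0.5] -0.4
```

View pics/t2.png

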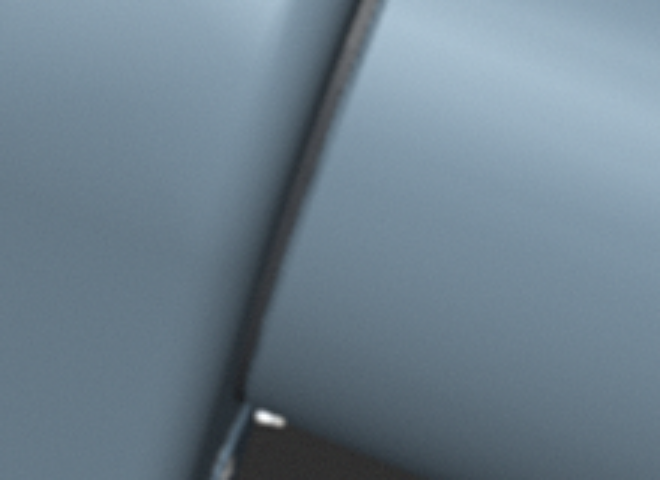

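The arm hides everything from the top camera. I'll retreat, rise, turn back and check with the wrist camera.

```bash
python3 -m jog '[[[25,0,0],[0,0,0],0.3],[[35,0,-40],[0,0,0],0.3],[[20,0,-80],[0,0,-7],0.3],[[0,0,-120],[0,0,-14],0.3],[[-25,-5,-160],[0,0,-21],0.3],[[-52,-5,-200],[0,0,-28],0.3],[[-52,-5,-222],[0,0,-35],0.3],[[-52,-5,-222],[0,0,-42],0.3],[[-52,-5,-222],[0,0,-49],0.3],[[-52,-5,-222],[0,0,-56],0.3],[[-52,-5,-222],[0,0,-63],0.4],[[-52,-5,-222],[0,0,-70],0.4]]'
python3 -m jog '[[[0,0,0],[0,0,-7],0.4],[[0,0,0],[0,0,-14],0.4],[[0,0,0],[0,0,-20],0.4],[[0,0,0],[0,0,-20],0.4],[[0,0,0],[0,0,-20],0.4],[[0,0,0],[0,0,-20],0.4]]'
python3 rp.py
python3 - <<'E'
from h import *
c=cam("wrist"); im=vision.capture("wrist"); cv2.imwrite("pics/w3.png",im[:,:,::-1]); np.savez("w3.npz",K=c[0],R=c[1],o=c[2])
E
```

```text
time_s: 6.58
position: [0.5281, -0.0798, 0.2506]
tcp_rot: [[0.501, 0.865, -0.001], [0.865, -0.501, 0.0], [0.0, -0.001, -1.0]]
force: [-0.7, 0.3, 0.3]
opening: 0.634
time_s: 7.08
position: [0.5284, -0.08, 0.2504]
tcp_rot: [[0.184, 0.983, -0.0], [0.983, -0.184, 0.0], [0.0, -0.0, -1.0]]
force: [-0.2, 0.4, -0.1]
opening: 0.598
t 7.08 reader mm [   0.3 -189.9] z 250.4 yaw rel 89.66 F reader [-0.2  0.4] -0.1
```

View pics/w3.png

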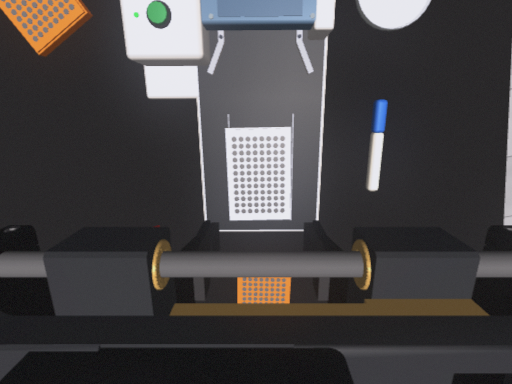

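The plate is now nearly square: corners near (226,128), (291,126), (292,220) and (230,221).

Run:
```python
from m2 import *; from rp import rd
c,im=load("w3")
w=(im.min(2)>120).astype(np.uint8); w[:,:215]=0; w[:,305:]=0; w[226:]=0; w[:118]=0
w=cv2.morphologyEx(w,cv2.MORPH_OPEN,np.ones((5,5))); m,ce,s=blob(w)
L=[];R=[];T=[];B=[]
for r in range(140,212,3): k=np.where(m[r])[0]; L.append((k[0]-.5,r)); R.append((k[-1]+.5,r))
for q in range(236,286,3): k=np.where(m[:,q])[0]; T.append((q,k[0]-.5)); B.append((q,k[-1]+.5))
for n,P in zip("LRTB",(L,R,T,B)):
    for z in(.0384,.024):
        p=rd(plane(c,P,z)); i=0 if n in"LR" else 1; f=np.polyfit(p[:,1-i],p[:,i],1); print(n,z,"mean",p.mean(0).round(1),"slope",f[0].round(4),"res",(p[:,i]-np.polyval(f,p[:,1-i])).std().round(2))
```

```text
L 0.0384 mean [ -46.1 -194.8] slope -0.0141 res 0.4
L 0.024 mean [ -47.9 -197.8] slope -0.0141 res 0.41
R 0.0384 mean [  42.8 -195.3] slope 0.0017 res 0.4
R 0.024 mean [  44.4 -198.3] slope 0.0017 res 0.42
T 0.0384 mean [  -0.4 -131.3] slope 0.0008 res 0.27
T 0.024 mean [  -0.5 -131.9] slope 0.0008 res 0.28
B 0.0384 mean [  -1.3 -260. ] slope 0.0249 res 0.39
B 0.024 mean [  -1.3 -265.6] slope 0.0249 res 0.4
```

```bash
python3 -m jog '[[[-35,0,20],[0,0,-0.3],0.4],[[-70,0,40],[0,0,-0.3],0.4],[[-96,0,70],[0,0,-0.3],0.4],[[-98,0,110],[0,0,-0.3],0.4],[[-98,0,150],[0,0,-0.3],0.4],[[-98,0,185],[0,0,-0.3],0.4],[[-98,0,210],[0,0,-0.3],0.4],[[-98,0,221],[0,0,-0.3],0.4],[[-98,0,222],[0,0,-0.3],0.4],[[-98,0,222],[0,0,-0.3],0.4]]'
python3 rp.py
```

```text
time_s: 7.97
position: [0.5111, -0.1765, 0.0286]
tcp_rot: [[0.177, 0.984, -0.0], [0.984, -0.177, 0.0], [0.0, -0.0, -1.0]]
force: [-0.4, 0.1, 0.9]
opening: 0.603
t 7.97 reader mm [   0.5 -288. ] z 28.6 yaw rel 90.07 F reader [-0.4 -0. ] 0.9
```

```bash
python3 -m jog '[[[8,0,0],[0,0,0],0.4],[[16,0,0],[0,0,0],0.4],[[24,0,0],[0,0,0],0.4],[[32,0,0],[0,0,0],0.4],[[40,0,0],[0,0,0],0.4],[[48,0,0],[0,0,0],0.4],[[56,0,0],[0,0,0],0.4],[[64,0,0],[0,0,0],0.4],[[72,0,0],[0,0,0],0.4],[[80,0,0],[0,0,0],0.4],[[86,0,0],[0,0,0],0.4],[[90,0,0],[0,0,0],0.4]]'
python3 rp.py
python3 -m jog '[[[5,0,0],[0,0,0],0.4],[[10,0,0],[0,0,0],0.4],[[15,0,0],[0,0,0],0.4],[[20,0,0],[0,0,0],0.4],[[25,0,0],[0,0,0],0.4],[[30,0,0],[0,0,0],0.4],[[35,0,0],[0,0,0],0.4],[[40,0,0],[0,0,0],0.4],[[45,0,0],[0,0,0],0.4],[[50,0,0],[0,0,0],0.4],[[55,0,0],[0,0,0],0.4],[[60,0,0],[0,0,0],0.4]]'
python3 rp.py
python3 - <<'E'
from h import *
c=cam("wrist"); im=vision.capture("wrist"); cv2.imwrite("pics/w4.png",im[:,:,::-1]); np.savez("w4.npz",K=c[0],R=c[1],o=c[2])
E
```

```text
time_s: 8.97
position: [0.5266, -0.0869, 0.0284]
tcp_rot: [[0.176, 0.984, -0.0], [0.984, -0.176, 0.0], [0.0, -0.0, -1.0]]
force: [-0.1, -0.9, 0.7]
opening: 0.602
t 8.97 reader mm [  -0.2 -197.1] z 28.4 yaw rel 90.13 F reader [ 0.1 -0.9] 0.7
time_s: 9.97
position: [0.5373, -0.0283, 0.0286]
tcp_rot: [[0.176, 0.984, 0.0], [0.984, -0.176, 0.0], [0.0, 0.0, -1.0]]
force: [0.7, -2.2, 0.1]
opening: 0.599
t 9.97 reader mm [-1.000e-01 -1.375e+02] z 28.6 yaw rel 90.1 F reader [ 1.1 -2.1] 0.1
```

View pics/w4.png

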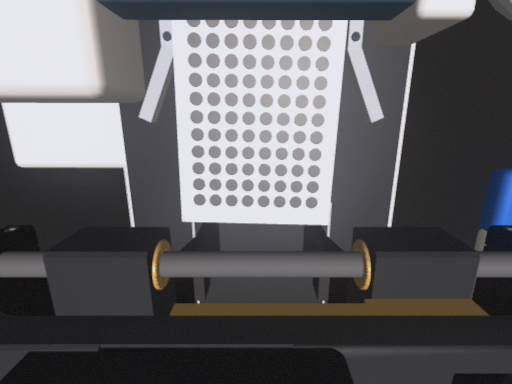

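The plate is square and just entering the straight part between the rails, with its trailing edge at row 225. I'll continue, then creep to the stop.

```bash
python3 -m jog '[[[5,0,0],[0,0,0],0.4],[[10,0,0],[0,0,0],0.4],[[15,0,0],[0,0,0],0.4],[[20,0,0],[0,0,0],0.4],[[25,0,0],[0,0,0],0.4],[[30,0,0],[0,0,0],0.4],[[35,0,0],[0,0,0],0.4],[[40,0,0],[0,0,0],0.4],[[45,0,0],[0,0,0],0.4],[[50,0,0],[0,0,0],0.4],[[53,0,0],[0,0,0],0.4],[[55,0,0],[0,0,0],0.4]]'
python3 rp.py
python3 - <<'E'
from h import *; from rp import rd
def te():
    c=cam("wrist"); im=vision.capture("wrist"); g=im.min(2)
    P=[(q,np.where(g[140:240,q]>130)[0][-1]+140.5) for q in range(200,310,10) if (g[140:240,q]>130).any()]
    print(rd(plane(c,P,.0384)).round(1).tolist())
te()
E
```

```text
time_s: 11.02
position: [0.5469, 0.0259, 0.0286]
tcp_rot: [[0.176, 0.984, -0.0], [0.984, -0.176, 0.0], [0.0, -0.0, -1.0]]
force: [0.6, -0.3, -0.2]
opening: 0.598
t 11.02 reader mm [ -0.2 -82.5] z 28.6 yaw rel 90.12 F reader [ 0.6 -0.2] -0.2
[[-35.2, -69.7], [-29.4, -69.7], [-23.6, -69.7], [-17.9, -69.7], [-12.1, -69.6], [-6.3, -69.6], [-0.6, -69.6], [5.2, -69.6], [11.0, -69.6], [16.7, -69.6], [22.5, -69.6]]
```

```bash
python3 -m jog '[[[2,0,0],[0,0,0],0.4],[[4,0,0],[0,0,0],0.4],[[5,0,0],[0,0,0],0.4],[[6,0,0],[0,0,0],0.4],[[7,0,0],[0,0,0],0.4],[[7,0,0],[0,0,0],0.4]]'; python3 rp.py
python3 -m jog '[[[1,0,0],[0,0,0],0.4],[[2,0,0],[0,0,0],0.4],[[2,0,0],[0,0,0],0.4],[[2,0,0],[0,0,0],0.4]]'; python3 rp.py
```

```text
time_s: 11.57
position: [0.5479, 0.0322, 0.0285]
tcp_rot: [[0.176, 0.984, -0.001], [0.984, -0.176, -0.0], [-0.0, -0.0, -1.0]]
force: [-0.5, -1.1, -0.1]
opening: 0.6
t 11.57 reader mm [ -0.4 -76.1] z 28.5 yaw rel 90.1 F reader [-0.3 -1.2] -0.1
time_s: 11.9
position: [0.5479, 0.0324, 0.0285]
tcp_rot: [[0.175, 0.985, -0.001], [0.985, -0.175, -0.002], [-0.003, -0.001, -1.0]]
force: [-1.6, -7.1, 0.5]
opening: 0.6
t 11.9 reader mm [ -0.4 -75.8] z 28.5 yaw rel 90.15 F reader [-0.3 -7.3] 0.5
```

```bash
python3 -m jog '[[[1,0,0],[0,0,0],0.4],[[2,0,0],[0,0,0],0.4],[[2,0,0],[0,0,0],0.4],[[2,0,0],[0,0,0],0.4]]'; python3 rp.py
python3 - <<'E'
from h import *; from rp import rd
c=cam("wrist"); im=vision.capture("wrist"); g=im.min(2); cv2.imwrite("pics/w5.png",im[:,:,::-1])
P=[(q,np.where(g[140:240,q]>130)[0][-1]+140.5) for q in range(200,310,20) if (g[140:240,q]>130).any()]
print(rd(plane(c,P,.0384)).round(1).tolist(),rd(plane(c,P,.026)).round(1)[0])
E
```

```text
time_s: 12.23
position: [0.5479, 0.0326, 0.0286]
tcp_rot: [[0.174, 0.985, -0.002], [0.985, -0.174, -0.005], [-0.005, -0.002, -1.0]]
force: [-3.5, -15.0, 0.9]
opening: 0.601
t 12.23 reader mm [ -0.4 -75.7] z 28.6 yaw rel 90.2 F reader [ -0.8 -15.4] 0.9
[[-35.4, -63.5], [-23.9, -63.4], [-12.3, -63.4], [-0.8, -63.3], [10.8, -63.3], [22.3, -63.2]] [-38.3 -68.6]
```

View pics/w5.png

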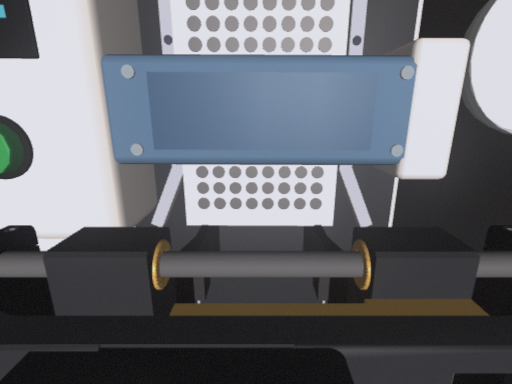

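The plate is home: the trailing edge is at about -63.4 mm (expected -64), square, with the push force rising to 15 N and no more motion. Next I'll back off, rise and go above the key.

```bash
python3 -m jog '[[[-3,0,0],[0,0,0],0.4],[[-6,0,0],[0,0,0],0.4],[[-12,0,0],[0,0,0],0.4],[[-25,0,0],[0,0,0],0.4],[[-30,0,-20],[0,0,0],1],[[-30,0,-60],[0,0,0],1],[[-30,0,-95],[0,0,0],1],[[-10,-35,-105],[0,0,0],1],[[20,-70,-105],[0,0,0],1],[[45,-100,-105],[0,0,0],1],[[57,-106,-105],[0,0,0],1],[[57,-106,-105],[0,0,0],1]]'
python3 -m jog '[[[0,0,0],[0,0,0],1],[[0,0,0],[0,0,0],1]]'; python3 rp.py
python3 - <<'E'
from h import *; from rp import *
print("key reader",rd([.4551,.1121]))
E
```

```text
time_s: 13.28
position: [0.451, 0.1131, 0.1337]
tcp_rot: [[0.172, 0.985, -0.003], [0.985, -0.172, 0.001], [0.0, -0.003, -1.0]]
force: [0.8, -0.5, -0.9]
opening: 0.077
time_s: 13.45
position: [0.456, 0.1102, 0.1337]
tcp_rot: [[0.176, 0.984, 0.002], [0.984, -0.176, -0.0], [0.0, 0.002, -1.0]]
force: [-0.3, -0.3, 1.0]
opening: 0.02
t 13.45 reader mm [-104.7  -15.6] z 133.7 yaw rel 90.09 F reader [-0.3 -0.4] 1.0
key reader [-105.90709078  -13.94948468]
```

```bash
python3 -m jog '[[[1.5,-1,20],[0,0,0],1],[[1.5,-1,40],[0,0,0],1],[[1.5,-1,46],[0,0,0],1],[[1.5,-1,49],[0,0,0],1],[[1.5,-1,51],[0,0,0],1],[[1.5,-1,53],[0,0,0],1],[[1.5,-1,55],[0,0,0],1],[[1.5,-1,56],[0,0,0],1],[[1.5,-1,57],[0,0,0],1],[[1.5,-1,57],[0,0,0],1],[[1.5,-1,57],[0,0,0],1]]'; python3 rp.py
```

```text
time_s: 14.37
position: [0.4545, 0.1122, 0.0782]
tcp_rot: [[0.175, 0.985, 0.002], [0.985, -0.175, -0.001], [-0.0, 0.002, -1.0]]
force: [-2.2, -4.1, 12.0]
opening: 0.006
t 14.37 reader mm [-106.5  -14. ] z 78.2 yaw rel 90.15 F reader [-1.5 -4.4] 12.0
```

The key is bottomed: z stopped at 78.2 mm with 12 N. I'll rise and check.

```bash
python3 -m jog '[[[0,0,-5],[0,0,0],1],[[0,0,-15],[0,0,0],1],[[0,0,-50],[0,0,0],1],[[-35,20,-90],[0,0,0],1],[[-70,50,-130],[0,0,0],1],[[-90,80,-165],[0,0,0],1],[[-90,106,-173],[0,0,0],1],[[-90,106,-173],[0,0,0],1],[[-90,106,-173],[0,0,0],1],[[-90,106,-173],[0,0,0],1]]'; python3 rp.py
python3 - <<'E'
from h import *; from rp import rd
c=cam("wrist"); im=vision.capture("wrist"); g=im.min(2); cv2.imwrite("pics/w6.png",im[:,:,::-1])
np.savez("w6.npz",K=c[0],R=c[1],o=c[2])
ii=im.astype(int); m,ce,s=blob(ii[...,1]-np.maximum(ii[...,0],ii[...,2])>30,(170,120),30); print(ce,s,rd(plane(c,ce,.083)))
u=proj(c,np.array([[.5618-.0107,.1070-.063,.0384]]))[0]; print("trailing edge expected near",u)
E
```

```text
time_s: 15.2
position: [0.5431, 0.005, 0.2504]
tcp_rot: [[0.177, 0.984, 0.002], [0.984, -0.177, 0.0], [0.001, 0.002, -1.0]]
force: [-0.2, 0.9, 0.1]
opening: 0.004
t 15.2 reader mm [  -0.2 -103.7] z 250.4 yaw rel 90.03 F reader [-0.4  0.8] 0.1
[165.19354839  99.28315412] [156  90  19  19 279] [[-105.56270514  -13.8961463 ]]
trailing edge expected near [261.08710428 141.31548167]
```

View pics/w6.png

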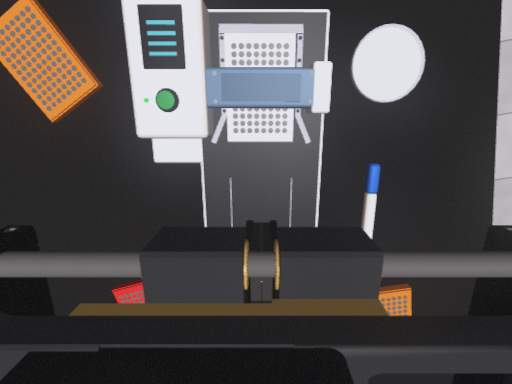

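The plate is flush with the stop and square between the rails. Its trailing edge is near row 141, as predicted, and the key centre re-projects to (-105.6, -13.9) at its raised height. Handing in.

```bash
python3 -c "
from rig import bot
print(bot.hand_in())"
```

```text
the job is handed in; nothing more can be done
None
```

The plate is home against the end stop, the start key has been pressed and released, and the job is handed in; no verdict was reported. It took about 15 s of the 51 s allowed.

- **Plate:** I squared it with a two-finger push from its +x side, then slid it along the bed, between the rails and under the bridge. At the stop the push force rose to 15 N with no further motion. The trailing edge then measured -63.4 mm against about -64 mm expected, level across its width to 0.3 mm. The last wrist picture, taken after the key press, shows it square and touching the stop, with the trailing edge where predicted.
- **Start key:** I pressed it until the tool stopped at z = 78.2 mm with 12 N. The key top had measured 82 to 83 mm, so that is 4 to 5 mm of travel. Afterwards its centre re-projected to (-105.6, -13.9) mm using its raised height, and I lifted well clear. That does not prove to the millimetre that it came fully up.
- **Bystanders:** The dish and marker look undisturbed in the last picture. The beaker and bottle were not in view, but the tool never went near them.
- **Checks that failed or disagreed:** The top camera was blocked by the arm during the side push. One plate side edge was spoiled by a line on the bed, so I relied on the other edge. The fingers stopped about 2 mm earlier than their nominal width implied. An early coarse two-view estimate put the plate top at 25 mm, against 38.4 mm from the text; I used the text's value.

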